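# Dead battery pack into the collection box

## Task

Put the dead tool battery, the pack with red tape, into the green battery collection box through the sprung flap in its top. Do not just drop it on the flap: push the flap open with the pack and keep hold of it until at least half of it is below the top of the box, then let it go inside and take the gripper out so that the flap springs shut. Leave the good pack, the one with green tape, standing where it is.

Things in the scene. Friction and masses are not known exactly. Their poses are not given: they have to be found in the camera images.
- dead_pack_center (a point): Centre (half-way up, 40 mm above its underside) of the dead battery pack: an upright black block 24 mm thick (its x) by 48 mm wide (its y) by 80 mm tall (its z), about 0.25 kg, its top 24 mm wrapped in RED tape. Loose, stands upright on the table. Grip it from above across its 48 mm width, fingers on its +y and -y faces, so that it enters the slot with its width along the slot.
- good_pack_center (a point): Centre of the good battery pack: same block as the dead one, but its top 24 mm is wrapped in GREEN tape. Loose, stands upright on the table; to be left alone. The two packs may have changed places.
- slot (a point): Middle of the slot in the top of the green collection box, at the height of the box's top face (170 mm above the table). z up; x across the slot, y along it. The slot is 70 mm across (x) by 140 mm long (y), edged in yellow, in a lid 5 mm thick. The box is fixed to the table, 180 mm (x) by 220 mm (y) by 170 mm tall outside, with 4 mm walls and floor and nothing inside but the flap; the slot is in the middle of its top. Its position and turn on the table vary.
- flap (a joint): Angle in rad of the aluminium flap that closes the slot from just under the lid's top face: 0 shut (level), grows to 1.4 as it swings down into the box. It is 68 mm by 136 mm by 3 mm, hinged along the slot's long edge on the +x side of point slot; its free edge is on the -x side. A light spring holds it shut (roughly 0.5 N at its free edge to start it, 1.5 N when wide open) and swings it back. No latch; a pack pushed down anywhere near the middle of the slot opens it.
Not all that is in view belongs to the job. Leave any orange or purple look-alike of the part that bears dead_pack_center alone.

How it is judged:
On the way:
1. the gripper, still holding the red-taped pack, has pushed the flap open with it so that half of the pack is below the box's top (value of joint flap above 0.5 rad and z of dead_pack_center in the frame of slot below 0.004 m and horizontal distance between dead_pack_center and slot below 0.06 m and contact force between the fingers and dead_pack above 1 N), for 0.1 s.
At the end, for the whole second after the job is handed in: The red-taped pack lies at rest inside the box (its centre at least 90 mm below the box's top and within the box's walls), the flap is shut to within 0.1 rad, and the green-taped pack is within 30 mm of where it stood (z of dead_pack_center in the frame of slot below -0.09 m and x of dead_pack_center in the frame of slot between -0.09 and 0.09 m and y of dead_pack_center in the frame of slot between -0.11 and 0.11 m and linear speed of dead_pack below 0.03 m/s and value of joint flap below 0.1 rad and distance of good_pack_center from where it was at the start of the episode below 0.03 m); the robot touches nothing.
It fails at once if the good pack (green tape) is moved by more than 30 mm or knocked over (distance of good_pack_center from where it was at the start of the episode above 0.03 m or angle between good_pack_center's own z axis and vertical above 0.5 rad).
It also fails if it takes over 40 s, if anything falls off the work surface, if the arm or the gripper's body presses on something with over 40 N, if the wrist force passes 120 N, or if a joint passes its speed limit or range.

## Robot

A 6-joint arm with a two-finger parallel gripper is mounted at the origin on the work surface. World frame = base frame: x ahead of the robot, y to its left, z up, the work surface at z = 0. Lengths are in m, angles in rad, forces in N, time in s.
With the tool pointing down it reaches from about 0.35 to 0.775 m from the base axis. Payload 7.3 kg.
Tool frame: the origin (TCP) lies at the very end of the fingers, on their centre line; the grasp point (between the pads) lies 19 mm behind it; z points along the fingers, y is the line along which they close (so a half turn about z gives the same grasp; the last joint's range is limited). The gripper opens to 92 mm and grips with 3 to 60 N. Pads are 19 mm wide; open, the fingers measure 130 mm over their backs; the gripper's body (75 mm by 190 mm) begins 47 mm behind the grasp point.
Start: joints at [-1.29, 0.342, 1.524, -0, 1.275, -0.146], TCP at [0.217, -0.478, 0.227] pointing down, gripper open.
Joint ranges: [-2.53, 2.53], [-0.77, 2.02], [0.04, 2.7], [-1, 4.14], [0.28, 2.66], [-3.11, 3.11]. Speed limits (rad/s): [2.57, 2.57, 3.14, 3.14, 3.14, 3.14].

## Interface

Orientations are given as a rotation vector (axis times angle).
In Python, from rig import telemetry, snapshot, robot gives the robot as it stands.
- The arm moves only by the shell command python3 -m jog 'ROWS' [OPENING] [FORCE]. ROWS is JSON, a list that holds one entry, the list of rows, each a list of 6 numbers: the shift along the tool's x, y, z in mm, then the turn, a rotation vector about the tool's x, y, z in rad. A call has 1 to 8 rows; each row shifts and turns the commanded pose from where the row before left it, along the tool's axes as they then stand; what a row does not reach is not made up. A row lasts 1/12 s, in which the tool goes at most 41.7 mm and 7.16 degrees, less where a joint would pass 70% of its speed; a pose out of reach is approached as far as the arm can. A call with a gripper value outside its range is refused whole. OPENING is the finger opening in mm, from 0 to 91.8, set as the call begins (- or left out, the last holds). The fingers move at their own pace and stop on an object; FORCE is the grip in N (left out, the last holds). Time passes only in rows, so rows that do not move let the fingers close. It gives the time, the measured TCP pose, the force, the opening and the grip force at its end, in the units of the state.
- telemetry.state(): the state, without advancing time (a new reading comes with each control period).
- snapshot(name): name is "side" or "top" or "wrist"; returns a dict with "frame" (400x640x3 uint8, red, green, blue), "K" (3x3 intrinsics, pixels), "R" (3x3) and "t" (3): a world point X has camera coordinates R X + t; the wrist camera has in their place "mount" (4x4, takes a point from camera to tool coordinates, whose origin is the TCP and whose axes are the flange's). Camera axes: x right, y down, z forward; pixel columns grow to the right and rows downward; lengths in m; the calibration is good to about 2 mm. A picture is of the moment at which its call begins: read the wrist's pose just before it. There is no depth.
- robot.finish_job(): hands the job in; it is judged then, once.
The state is a dict: "clock": time; "q": joint angles; "qvel": joint speeds; "joint_torque": joint torques, N m; "ee_pos": TCP position; "tool_rot": TCP orientation; "force": force on the tool from outside, world axes, zero at the start; "torque": the same for the moment, N m; "opening": opening from 0.0 (shut) to 1.0 (fully open); "gripper_force": force on a finger pad.
Only numpy, scipy, OpenCV 4.12 (cv2) and the standard library are available. Lean on these libraries where they do the work, as an engineer would, in place of code of your own. Each camera call takes 0.05 s, during which the arm holds its last target. There are 200 camera calls.

## Working session

There is one attempt and no reset: what is moved stays moved. The work goes in short steps, Python scripts to look and compute and a shell command to move; the robot and the scene stay as the last step left them, time stands still between calls to the robot, and variables do not carry over. Pictures are saved under pics/ and viewed, at most 10 in all, crops included, and the job is handed in when it is done.

```bash
ls; mkdir -p pics
python3 - <<'E'
from rig import telemetry, snapshot
import cv2,numpy as np
s=telemetry.state();print(s['clock'],s['ee_pos'],s['tool_rot'],s['opening'])
for n in("top","side"):
    p=snapshot(n);cv2.imwrite(f'pics/{n}0.png',p['frame'][:,:,::-1]);print(n,p['K'],p['R'],p['t'])
E
```

```text
pics
0.0 [ 0.21724532 -0.47751085  0.22604678] [-3.06881689e+00 -6.65049043e-01  1.28700670e-04] 1.0018785267239105
top [[461.65117094   0.         319.71897315]
 [  0.         461.65117094 204.45217368]
 [  0.           0.           1.        ]] [[-1.74152802e-04 -9.99879142e-01  1.55457596e-02]
 [-9.89127320e-01 -2.11394586e-03 -1.47046508e-01]
 [ 1.47061599e-01 -1.54023441e-02 -9.89007408e-01]] [0.01237291 0.54170075 0.87494404]
side [[431.70986256   0.         313.9231018 ]
 [  0.         431.70986256 201.10307087]
 [  0.           0.           1.        ]] [[ 0.9957696  -0.08923824  0.0218961 ]
 [-0.0272417  -0.51430073 -0.85717714]
 [ 0.08775416  0.85295445 -0.51455603]] [-0.49932198  0.124418    0.80450551]
```

View pics/top0.png

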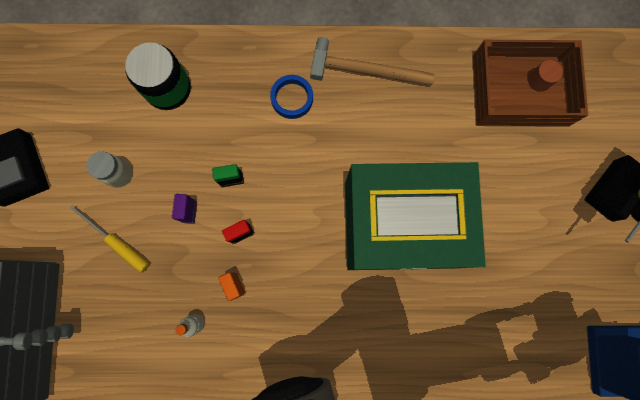

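View pics/side0.png

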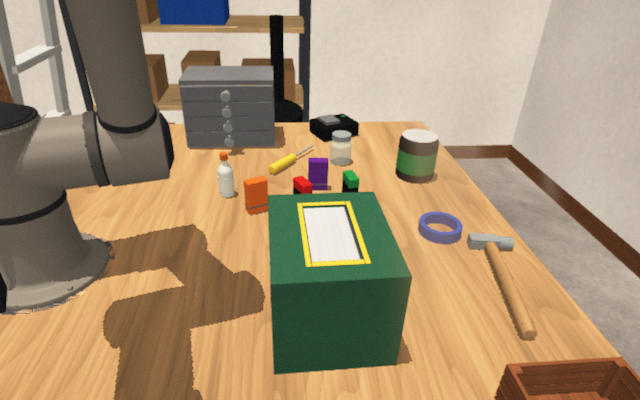

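Top view candidates: red (237,231), green (227,174), purple (183,208) and orange (231,286). Red fits "dead pack, red tape"; green is the good pack; orange and purple are look-alikes. I'll confirm in an enlarged crop and measure.

```bash
cat > h.py <<'E'
import numpy as np,cv2
def ray(p,uv,z):
    R,t=p['R'],p['t'];c=-R.T@t
    d=R.T@np.linalg.inv(p['K'])@np.array([uv[0],uv[1],1.]);return c+d*(z-c[2])/d[2]
E
python3 - <<'E'
from rig import snapshot
from h import *
p=snapshot('top');f=p['frame'];hsv=cv2.cvtColor(f,cv2.COLOR_RGB2HSV)
cv2.imwrite('pics/crop.png',cv2.resize(f[150:310,150:310,::-1],(600,600),interpolation=cv2.INTER_CUBIC))
def comp(m,name,z,roi):
    M=np.zeros_like(m);x0,x1,y0,y1=roi;M[y0:y1,x0:x1]=m[y0:y1,x0:x1]
    ys,xs=np.nonzero(M);W=np.array([ray(p,(u,v),z)[:2] for u,v in zip(xs,ys)],np.float32)
    r=cv2.minAreaRect(W);print(name,len(xs),r,cv2.boxPoints(r).round(3).tolist(),[xs.min(),xs.max(),ys.min(),ys.max()])
H,S,V=[hsv[...,i].astype(int) for i in range(3)]
for vt in(100,150,180):
  comp((S>150)&(V>vt)&((H<6)|(H>174)),f'red{vt}',.08,(215,260,210,250))
for vt in(60,90,120):
  comp((S>150)&(V>vt)&(H>45)&(H<80),f'green{vt}',.08,(205,250,155,195))
comp((S>150)&(V>120)&(H>24)&(H<34),'slot',.17,(350,490,170,260))
E
```

```text
red100 316 ((0.48665544390678406, 0.1720123440027237), (0.022928103804588318, 0.04645094648003578), 27.119678497314453) [[0.4659999907016754, 0.18700000643730164], [0.4869999885559082, 0.1459999978542328], [0.5070000290870667, 0.15700000524520874], [0.4860000014305115, 0.1979999989271164]] [np.int64(222), np.int64(248), np.int64(220), np.int64(240)]
red150 290 ((0.48686933517456055, 0.17257535457611084), (0.022048773244023323, 0.045657526701688766), 27.001890182495117) [[0.46700000762939453, 0.18799999356269836], [0.4869999885559082, 0.1469999998807907], [0.5070000290870667, 0.15700000524520874], [0.4860000014305115, 0.1979999989271164]] [np.int64(222), np.int64(248), np.int64(221), np.int64(240)]Traceback (most recent call last):
  File "<stdin>", line 11, in <module>
  File "<stdin>", line 8, in comp
cv2.error: OpenCV(4.12.0) /io/opencv/modules/imgproc/src/convhull.cpp:143: error: (-215:Assertion failed) total >= 0 && (depth == CV_32F || depth == CV_32S) in function 'convexHull'
```

View pics/crop.png

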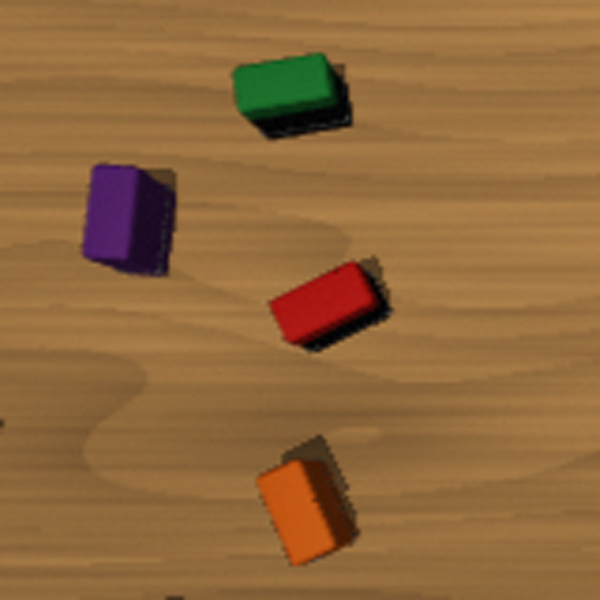

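The crop shows the red pack at crop (325,303), i.e. pixel (237,231); its top face measures 23x46 mm at z=0.08, which agrees with the pack. Green, purple and orange are clearly separate. Now green and slot.

Run:
```python
from rig import snapshot,telemetry
from h import *
from scipy.spatial.transform import Rotation as Ro
p=snapshot('top');f=p['frame'];hsv=cv2.cvtColor(f,cv2.COLOR_RGB2HSV)
H,S,V=[hsv[...,i].astype(int) for i in range(3)]
def comp(m,name,z,roi):
    M=np.zeros_like(m);x0,x1,y0,y1=roi;M[y0:y1,x0:x1]=m[y0:y1,x0:x1]
    ys,xs=np.nonzero(M);W=np.array([ray(p,(u,v),z)[:2] for u,v in zip(xs,ys)],np.float32)
    r=cv2.minAreaRect(W);print(name,len(xs),np.round(r[0],4),np.round(r[1],4),r[2],cv2.boxPoints(r).round(3).tolist())
comp((S>120)&(V>70)&(H>45)&(H<85),'green',.08,(205,250,155,195))
comp((S>120)&(V>70)&(H>120)&(H<155),'purple',.08,(165,205,185,230))
comp((S>150)&(V>120)&(H>5)&(H<15),'orange',.08,(210,250,265,305))
comp((S>120)&(V>110)&(H>22)&(H<36),'slot',.17,(350,490,170,260))
print(Ro.from_rotvec(telemetry.state()['tool_rot']).as_matrix().round(3))
```

```text
green 297 [0.5988 0.1951] [0.0232 0.0469] 9.956755638122559 [[0.5830000042915344, 0.2160000056028366], [0.5910000205039978, 0.17000000178813934], [0.6140000224113464, 0.17399999499320984], [0.6060000061988831, 0.2199999988079071]]
purple 294 [0.5321 0.2787] [0.0224 0.0466] 86.17213439941406 [[0.5080000162124634, 0.26899999380111694], [0.5550000071525574, 0.26600000262260437], [0.5559999942779541, 0.2879999876022339], [0.5099999904632568, 0.29100000858306885]]
orange 343 [0.3831 0.1817] [0.0479 0.0238] 24.925384521484375 [[0.35600000619888306, 0.18199999630451202], [0.3659999966621399, 0.16099999845027924], [0.4099999964237213, 0.1809999942779541], [0.4000000059604645, 0.2029999941587448]]
slot 1299 [ 0.5061 -0.1654] [0.0864 0.1905] 1.020470380783081 [[0.460999995470047, -0.07100000232458115], [0.4650000035762787, -0.26100000739097595], [0.5509999990463257, -0.25999999046325684], [0.5479999780654907, -0.0689999982714653]]
[[ 0.91   0.414 -0.   ]
 [ 0.414 -0.91   0.001]
 [ 0.    -0.001 -1.   ]]
```

```bash
python3 -m jog '[[[29,-27,0,0,0,0],[29,-27,0,0,0,0],[29,-27,0,0,0,0],[29,-27,0,0,0,0],[29,-27,0,0,0,0],[29,-27,0,0,0,0],[29,-27,0,0,0,0],[29,-27,0,0,0,0]]]' 91
python3 -m jog '[[[29,-27,0,0,0,0],[29,-27,0,0,0,0],[29,-27,0,0,0,0],[29,-27,0,0,0,0],[29,-27,0,0,0,0],[29,-27,0,0,0,0],[29,-27,0,0,0,0],[25,-24,0,0,0,-0.044]]]'
python3 -m jog '[[[0,0,0,0,0,0],[0,0,0,0,0,0]]]'
cat >> h.py <<'E'
from scipy.spatial.transform import Rotation as Ro
def wrist():
    from rig import snapshot,telemetry
    s=telemetry.state();p=snapshot('wrist');T=np.eye(4);T[:3,:3]=Ro.from_rotvec(s['tool_rot']).as_matrix();T[:3,3]=s['ee_pos']
    C=np.linalg.inv(T@p['mount']);p['R'],p['t']=C[:3,:3],C[:3,3];return s,p
def to_tool(s,w): return 1000*Ro.from_rotvec(s['tool_rot']).as_matrix().T@(np.array(w)-s['ee_pos'])
E
python3 - <<'E'
from h import *
s,p=wrist();print(s['ee_pos'],s['q'],Ro.from_rotvec(s['tool_rot']).as_matrix().round(3))
cv2.imwrite('pics/w1.png',p['frame'][:,:,::-1])
print(to_tool(s,[.4868,.1725,.043]))
E
```

```text
clock: 0.87
ee_pos: [0.3393, -0.1834, 0.2268]
tool_rot: [3.07, 0.664, 0.0]
force: [1.8, -1.5, 0.7]
opening: 0.992
gripper_force: 0.0
clock: 1.53
ee_pos: [0.4589, 0.1056, 0.2267]
tool_rot: [-3.055, -0.734, -0.0]
force: [1.6, -0.2, 0.4]
opening: 0.992
gripper_force: 0.0
clock: 1.7
ee_pos: [0.4584, 0.1045, 0.2262]
tool_rot: [3.054, 0.738, -0.002]
force: [0.0, 0.4, -0.8]
opening: 0.99
gripper_force: 0.0
[0.45843639 0.10447971 0.22619706] [ 6.10432739e-02  2.42757229e-01  1.66672501e+00 -2.73136806e-04
  1.23308552e+00  1.15755000e+00] [[ 0.89   0.457 -0.001]
 [ 0.457 -0.89  -0.   ]
 [-0.001 -0.    -1.   ]]
[ 56.48491431 -47.52457189 183.14826728]
```

View pics/w1.png

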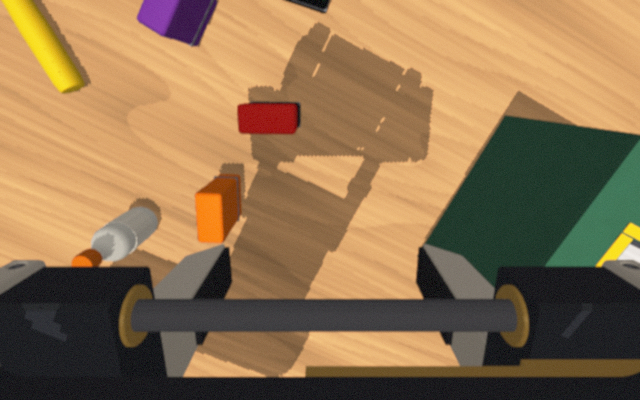

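Wrist view: red pack at (268,118), its width parallel to the fingers' closing line; purple (177,15), orange (217,208), box at lower right. I'll move over it and measure once more.

```bash
python3 -m jog '[[[28,-24,0,0,0,0],[28,-24,0,0,0,0],[0,0,40,0,0,0],[0,0,0,0,0,0],[0,0,0,0,0,0]]]'
python3 - <<'E'
from h import *
s,p=wrist();f=p['frame'];h=cv2.cvtColor(f,cv2.COLOR_RGB2HSV).astype(int)
m=((h[...,1]>150)&(h[...,2]>130)&((h[...,0]<5)|(h[...,0]>175))).astype(np.uint8)
n,l,st,_=cv2.connectedComponentsWithStats(m);k=1+st[1:,4].argmax();print(st[k])
ys,xs=np.nonzero(l==k);W=np.array([ray(p,a,.08)[:2] for a in zip(xs,ys)],np.float32)
r=cv2.minAreaRect(W);print(r,s['ee_pos']);print(to_tool(s,[*r[0],.043]));
R=Ro.from_rotvec(s['tool_rot']).as_matrix();print(np.degrees(np.arctan2(R[1,0],R[0,0])))
cv2.imwrite('pics/w2.png',f[:,:,::-1])
E
```

```text
clock: 2.17
ee_pos: [0.4852, 0.1697, 0.1856]
tool_rot: [3.055, 0.731, -0.008]
force: [-0.6, 0.3, 0.0]
opening: 0.99
gripper_force: 0.0
[ 291  179   61   30 1776]
((0.4892783761024475, 0.17262841761112213), (0.023144492879509926, 0.04645489156246185), 26.89922523498535) [0.48517254 0.16969845 0.18558159]
[  5.71288643  -0.62889589 142.5549665 ]
26.8949034198467
```

View pics/w2.png

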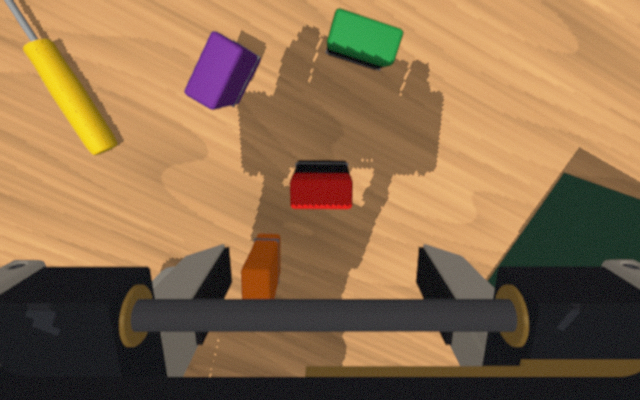

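Red pack lies centred between the fingers at (321,190); green at (365,38) and orange at (262,268) are clear of the fingers. Descend and grip.

```bash
python3 -m jog '[[[5,-0.5,0,0,0,0],[0,0,35,0,0,0],[0,0,35,0,0,0],[0,0,35,0,0,0],[0,0,25,0,0,0],[0,0,12,0,0,0],[0,0,0,0,0,0]]]'
python3 -m jog '[[[0,0,0,0,0,0],[0,0,0,0,0,0],[0,0,0,0,0,0],[0,0,0,0,0,0],[0,0,0,0,0,0],[0,0,0,0,0,0],[0,0,0,0,0,0],[0,0,0,0,0,0]]]' 30 30
```

```text
clock: 2.8
ee_pos: [0.4904, 0.1729, 0.0435]
tool_rot: [3.055, 0.73, -0.005]
force: [0.1, -0.3, -0.6]
opening: 0.993
gripper_force: 0.0
clock: 3.47
ee_pos: [0.4909, 0.174, 0.045]
tool_rot: [3.055, 0.733, 0.0]
force: [-1.0, 0.8, 2.3]
opening: 0.519
gripper_force: 30.0
```

```bash
python3 -m jog '[[[0,0,-20,0,0,0],[0,0,-40,0,0,0],[0,0,-40,0,0,0],[0,0,-40,0,0,0],[0,0,-40,0,0,0],[0,0,-40,0,0,0],[0,0,-20,0,0,0],[0,0,0,0,0,0]]]'
python3 - <<'E'
from h import *
from rig import snapshot,telemetry
p=snapshot('top');f=cv2.imread('pics/top0.png')[:,:,::-1].copy();h=cv2.cvtColor(f,cv2.COLOR_RGB2HSV).astype(int)
m=((h[...,1]>120)&(h[...,2]>110)&(h[...,0]>22)&(h[...,0]<36)).astype(np.uint8);m[:,:340]=0
n,l,st,_=cv2.connectedComponentsWithStats(m);k=1+st[1:,4].argmax();print(st[k])
ys,xs=np.nonzero(l==k);W=np.array([ray(p,a,.17)[:2] for a in zip(xs,ys)],np.float32)
r=cv2.minAreaRect(W);print(r,cv2.boxPoints(r))
s=telemetry.state();print(s['ee_pos'],s['q'],s['opening'],to_tool(s,[*r[0],.27]))
E
```

```text
clock: 4.13
ee_pos: [0.4926, 0.1743, 0.2895]
tool_rot: [3.054, 0.733, 0.014]
force: [0.6, -0.3, -2.9]
opening: 0.521
gripper_force: 30.0
[ 370  189   96   52 1300]
((0.5058596134185791, -0.1505090594291687), (0.08637716621160507, 0.16075101494789124), 1.020470380783081) [[ 0.46124643 -0.07091548]
 [ 0.46410936 -0.231641  ]
 [ 0.5504728  -0.23010264]
 [ 0.54760987 -0.06937712]]
[0.49146844 0.17406317 0.28606672] [ 1.93400227e-01  2.93283835e-01  1.42923693e+00 -1.29434631e-04
  1.41527404e+00  1.29332096e+00] 0.5212833271697292 [-134.48635835  295.75701205   15.92440711]
```

```bash
python3 -m jog '[[[-17,37,0,0,0,0],[-17,37,0,0,0,0],[-17,37,0,0,0,0],[-17,37,0,0,0,0],[-17,37,0,0,0,0],[-17,37,0,0,0,0],[-17,37,0,0,0,0],[-15,37,0,0,0,0]]]'
python3 -m jog '[[[0,0,0,0,0,0.113],[0,0,0,0,0,0.113],[0,0,0,0,0,0.113],[0,0,0,0,0,0.113],[0,0,0,0,0,0],[0,0,0,0,0,0]]]'
python3 - <<'E'
from h import *
s,p=wrist();cv2.imwrite('pics/w3.png',p['frame'][:,:,::-1])
R=Ro.from_rotvec(s['tool_rot']).as_matrix();print(np.degrees(np.arctan2(R[1,0],R[0,0])),s['q'])
print(to_tool(s,[.506,-.1505,.17]))
f=p['frame'];h=cv2.cvtColor(f,cv2.COLOR_RGB2HSV).astype(int)
m=((h[...,1]>120)&(h[...,2]>110)&(h[...,0]>22)&(h[...,0]<36)).astype(np.uint8)
n,l,st,_=cv2.connectedComponentsWithStats(m);k=1+st[1:,4].argmax();print(st[k])
ys,xs=np.nonzero(l==k);W=np.array([ray(p,a,.17)[:2] for a in zip(xs,ys)],np.float32)
print(cv2.boxPoints(cv2.minAreaRect(W)).round(4).tolist())
E
```

```text
clock: 4.85
ee_pos: [0.5041, -0.1522, 0.2815]
tool_rot: [-3.052, -0.732, 0.007]
force: [1.3, 0.8, -2.6]
opening: 0.524
gripper_force: 30.0
clock: 5.35
ee_pos: [0.5049, -0.1503, 0.2823]
tool_rot: [-3.14, -0.035, 0.006]
force: [-0.4, -0.3, -1.6]
opening: 0.519
gripper_force: 30.0
1.2682687942731816 [-4.34849765e-01  3.10686409e-01  1.41506166e+00 -1.20723411e-04
  1.42034887e+00  1.11383331e+00]
[  1.5972883    0.42586996 112.25370171]
[ 216  139  215  109 5529]
[[0.46160000562667847, -0.07069999724626541], [0.4643999934196472, -0.2320999950170517], [0.552299976348877, -0.2305999994277954], [0.5494999885559082, -0.06909999996423721]]
```

View pics/w3.png

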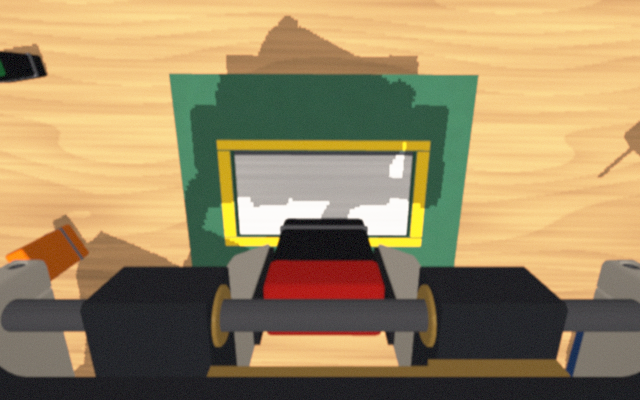

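Slot in view, outer edging (216-431, 139-248), giving centre (0.507,-0.151), yaw 1°, matching the top camera; the pack is held square. Push in.

```bash
python3 -m jog '[[[2,0,25,0,0,0],[0,0,25,0,0,0],[0,0,15,0,0,0],[0,0,12,0,0,0],[0,0,12,0,0,0],[0,0,12,0,0,0],[0,0,12,0,0,0],[0,0,0,0,0,0]]]'
python3 -m jog '[[[0,0,12,0,0,0],[0,0,12,0,0,0],[0,0,12,0,0,0],[0,0,9,0,0,0],[0,0,0,0,0,0],[0,0,0,0,0,0],[0,0,0,0,0,0]]]'
python3 - <<'E'
from rig import snapshot
import cv2
f=snapshot('side')['frame'];cv2.imwrite('pics/s2.png',cv2.resize(f[100:400,180:500],None,fx=1.8,fy=1.8)[:,:,::-1])
E
```

```text
clock: 6.07
ee_pos: [0.5058, -0.1498, 0.1689]
tool_rot: [-3.139, -0.034, 0.009]
force: [-1.6, 0.3, -2.5]
opening: 0.524
gripper_force: 30.0
clock: 6.65
ee_pos: [0.5077, -0.1506, 0.1271]
tool_rot: [3.141, 0.03, -0.0]
force: [-2.2, -0.6, -3.8]
opening: 0.521
gripper_force: 30.0
```

View pics/s2.png

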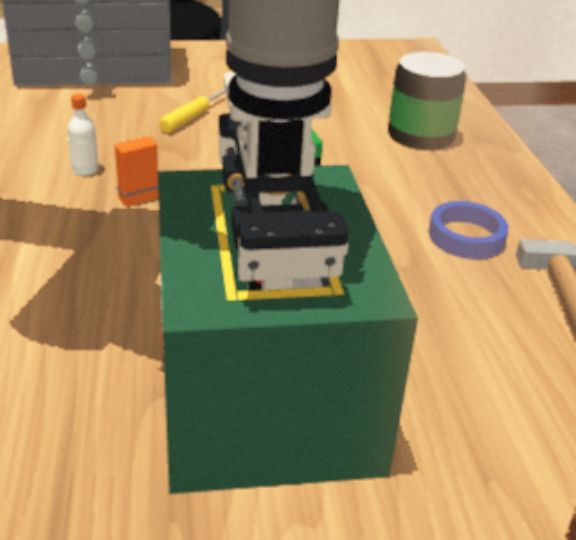

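The pack is in the slot at crop (285,280), fingers inside the edging, body just above the lid. Release partly, wait, then withdraw.

```bash
python3 -m jog '[[[0,0,0,0,0,0],[0,0,0,0,0,0],[0,0,0,0,0,0],[0,0,0,0,0,0],[0,0,0,0,0,0],[0,0,0,0,0,0],[0,0,0,0,0,0],[0,0,0,0,0,0]]]' 72
python3 -m jog '[[[0,0,-15,0,0,0],[0,0,-20,0,0,0],[0,0,-20,0,0,0],[0,0,-30,0,0,0],[0,0,-35,0,0,0],[0,0,-40,0,0,0],[0,0,-20,0,0,0],[0,0,0,0,0,0]]]'
python3 -m jog '[[[-40,0,0,0,0,0],[-40,0,0,0,0,0],[0,0,0,0,0,0],[0,0,0,0,0,0],[0,0,0,0,0,0],[0,0,0,0,0,0],[0,0,0,0,0,0],[0,0,0,0,0,0]]]'
python3 - <<'E'
from h import *
s,p=wrist();cv2.imwrite('pics/w4.png',p['frame'][:,:,::-1])
E
```

```text
clock: 7.37
ee_pos: [0.5079, -0.1507, 0.1269]
tool_rot: [3.141, 0.03, 0.001]
force: [-1.0, 0.1, 0.9]
opening: 0.784
gripper_force: 0.9
clock: 8.03
ee_pos: [0.5098, -0.1514, 0.3121]
tool_rot: [3.137, 0.03, 0.015]
force: [-0.4, -0.3, 0.0]
opening: 0.783
gripper_force: 0.0
clock: 8.7
ee_pos: [0.4284, -0.1521, 0.3064]
tool_rot: [-3.141, -0.03, 0.0]
force: [-0.6, -0.5, -0.1]
opening: 0.784
gripper_force: 0.0
```

View pics/w4.png

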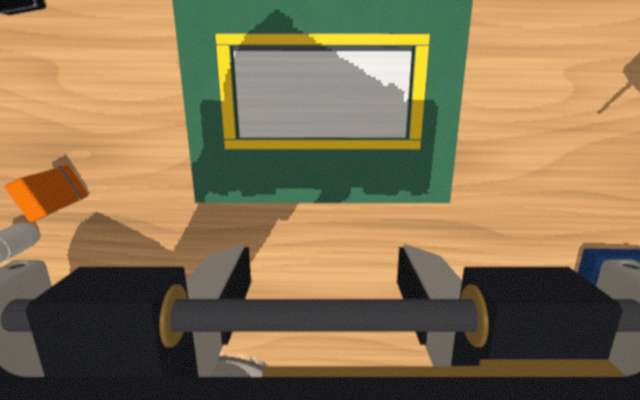

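The flap is shut and level, filling the slot (232-410, 48-138). The gripper is empty and no red pack is in view, so it went inside.

```bash
python3 -c "
from rig import robot;print(robot.finish_job())"
```

```text
the job is handed in; nothing more can be done
None
```

I pushed the red-taped pack through the flap, released it inside the box and handed the job in. The last picture shows the flap shut and the gripper empty; the green pack was never approached, and the hand-in returned no verdict.

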